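Hang the torque wrench in the rack's side-opening roller hooks

TASK

Put the torque wrench away on the bench rack: bring its bare tube in from the open side of the two yellow hooks, under their beaks, lower it into the throats and press it down past the spring rollers until it is fully home on the floor of both hooks, then let go. It is a calibrated tool and nobody noted at what height the rack's rail was last clamped, so feel your way gently and never force it, and leave the other tools where they are.

Things in the scene. Friction and masses are not known exactly. Their poses are not given: they have to be found in the camera images.
- torque_wrench: Torque wrench to hang up, about 0.6 kg, lying flat. Origin: on the axis of the bare steel tube, half way along it (near the centre of mass), 15 mm above the bench; own y runs along the tube to the ratchet head, z up as it lies. The tube is 16 mm thick, bare from y = -105 to +105 mm. It may hang either way round. Calibrated: pressing it on the rack with over about 25 N, or a bump, spoils it.
- wrench_handle (a point): Middle of the wrench's black handle with a red ring, on the axis at wrench y = -160 mm. The handle is 30 mm in diameter and runs from y = -105 to -215 mm.
- wrench_head (a point): Middle of the wrench's steel ratchet head, at wrench y = +130 mm: 34 mm wide, 50 mm long (y +105 to +155), 30 mm thick.
- rack: Bench tool rack, bolted down. Origin: centre of the underside of its base plate (150 x 210 x 8 mm). The hooks are open to own -x, so the tube goes in along +x; y runs along the hung tube. Two grey uprights, 160 mm high, at x = 48 to 58 mm, y = +-50 mm, carry an aluminium rail (x 32 to 48 mm) with two yellow hooks, 12 mm thick, at y = +-80 mm. Nothing stands above the tube between the hooks.
- rack_mid (a point): Fixed point of the rack at x = -30, y = 0, z = 135 mm: where the middle of the hung tube would be with the rail at mid height. The rail can be clamped up to 20 mm higher or lower, differently each time and not reported (feel or look); both hooks go with it. S below is the true height of the axis of a fully home tube: 115 to 155 mm above the bench.
- hook_left (a point): Point under the hook at rack y = +80: x = -30, z = 8 mm (on the base plate). Hook shape, x from this point and heights from S, mm: throat floor at -8; throat x -9 to +9; back wall face at x +9 from floor to beak; front lip x -30 to -16, top at +15; roller axis 8 above S, sticking out to x = -3; beak over the throat x -16 to +19, underside +37, flat top +45.
- hook_right (a point): Point under the hook at rack y = -80, same as the left one. The mouth, open to -x, is 22 mm high (+15 to +37 from S). A tube let down along the back walls meets the rollers with its axis 18 mm above S; it goes past both under about 8 to 15 N in all, of which its own weight is 5 to 7 N. Friction may hold it just above the floor: press it down on to the floor.
- nose_left (a joint): Spring roller, white, 12 mm in diameter, in the front lip of the hook at rack +y. Value: how far it is pushed back out of the throat, in m (noise about 0.7 mm): 0 when free or when the tube only rests on it, 0.004 as the tube's widest part goes by, 0.001 to 0.0015 with the tube fully home and the roller sprung over it; stop 0.006. Spring 3.5 N at 0, then 0.8 N per mm.
- nose_right (a joint): Spring roller, white, 12 mm in diameter, in the front lip of the hook at rack -y. Value: how far it is pushed back out of the throat, in m (noise about 0.7 mm): 0 when free or when the tube only rests on it, 0.004 as the tube's widest part goes by, 0.001 to 0.0015 with the tube fully home and the roller sprung over it; stop 0.006. Spring 3.5 N at 0, then 0.8 N per mm.
- spray_can: Bystander: blue and white spray can, 60 mm in diameter, 170 mm high; origin under its centre.
- filter_box: Bystander: white carton with a blue band, 90 x 90 x 110 mm; origin under its centre.
- spanner: Bystander: steel spanner lying flat, about 180 mm long; origin under its middle.
- screwdriver: Bystander: red-handled screwdriver lying down, about 200 mm long; origin under its middle.
- socket: Bystander: steel deep socket standing upright, 30 mm in diameter, 62 mm high; origin under its centre.
- driver_tin: Bystander: red tin 84 mm in diameter, 110 mm high, full of screwdrivers that reach to 171 mm; origin under its centre.

How it is judged:
On the way, in this order (a step that is already met when the one before it is completed fails the run):
1. the wrench is lifted clear of the bench (height (world z) of torque_wrench above 0.08 m), for 0.1 s.
2. the tube, lying in both hooks, pushes both rollers back (value of joint each of nose_left, nose_right above 0.0025 m and x of torque_wrench in the frame of rack between -0.038 and -0.022 m and angle between the y axis of torque_wrench and the y axis of rack, either way round below 0.1 rad).
At the end, for the whole second after the job is handed in: the tube lies level and at rest in both throats (its middle within 4 mm of x = -30 mm and 20 mm of y = 0 on the rack, between 111 and 159 mm high, within 0.05 rad of the rack's y axis), pressed fully home so that both rollers have sprung back over it (each pushed back between 0.3 and 2.2 mm) (value of joint nose_left between 0.0003 and 0.0022 m and value of joint nose_right between 0.0003 and 0.0022 m and x of torque_wrench in the frame of rack between -0.034 and -0.026 m and y of torque_wrench in the frame of rack between -0.02 and 0.02 m and z of torque_wrench in the frame of rack between 0.111 and 0.159 m and angle between the y axis of torque_wrench and the y axis of rack, either way round below 0.05 rad and linear speed of torque_wrench below 0.02 m/s); the robot touches nothing.
It fails at once if the wrench and the rack bear on one another with over 55 N in all their contacts together (the rollers' own pinch makes about 30 N of this, so the hand presses with some 25 N) (contact force between torque_wrench and rack above 55 N).
It fails at once if one of the other tools (spray can, carton, spanner, screwdriver, socket, tin) is moved by more than 20 mm (distance of any of spray_can, filter_box, spanner, screwdriver, socket, driver_tin from where it was at the start of the episode above 0.02 m).
It also fails if it takes over 72 s, if anything falls off the work surface, if the arm or the gripper's body presses on something with over 40 N, if the wrist force passes 120 N, or if a joint passes its speed limit or range.

ROBOT

A 6-joint arm with a two-finger parallel gripper is mounted at the origin on the work surface. World frame = base frame: x ahead of the robot, y to its left, z up, the work surface at z = 0. Lengths are in m, angles in rad, forces in N, time in s.
With the tool pointing down it reaches from about 0.3 to 0.775 m from the base axis. Payload 14.6 kg.
Tool frame: the origin (TCP) lies between the finger pads; the fingertips stand 19 mm ahead of it and the grasp point (between the pads) is the TCP; z points along the fingers, y is the direction in which the jaws open and shut (so a half turn about z gives the same grasp; the last joint's range is limited). The gripper opens to 94 mm and grips with 3 to 60 N. Pads are 16 mm wide; open, the fingers measure 119 mm over their backs; the gripper's body (75 mm by 177 mm) begins 78 mm behind the grasp point.
Start: joints at [-1.243, 0.3, 1.521, -0, 1.321, -0.067], TCP at [0.212, -0.508, 0.224] pointing down, gripper open.
Joint ranges: [-3.03, 3.03], [-0.79, 2.21], [0.23, 2.52], [-1.04, 4.18], [0, 3.07], [-2.55, 2.55]. Speed limits (rad/s): [2.22, 2.22, 2.57, 3.14, 3.14, 3.14].

INTERFACE

Orientations are given as [roll, pitch, yaw] about the fixed x, y, z axes, in that order (R = Rz(yaw) Ry(pitch) Rx(roll)).
In Python, from station import telemetry, vision, ctrl gives the robot as it stands. The module is installed in compiled form; this text tells all that it offers.
- The arm moves only by the shell command python3 -m creep 'ROWS' [FORCE]. ROWS is JSON, a list of rows, each a list of 3 entries, a list of its own where there are three numbers: the shift along the tool's x, y, z in units of 50 mm (1.0 is 50 mm), then the turn about the tool's z in units of 8 degrees (1.0 is 8 degrees), then the opening, from 0 (shut) to 1 (fully open). In form: [[[tx, ty, tz], twist, gripper], ...]. A call has 1 to 12 rows; each row is the pose to reach, as a shift and turn from the pose commanded when the call began, along the tool's axes at that moment; what a row does not reach only later rows make up. A row lasts 1/10 s, in which the tool goes at most 50 mm and 8.59 degrees, less where a joint would pass 70% of its speed; a pose out of reach is approached as far as the arm can. A call with a gripper value outside its range is refused whole. The fingers move at their own pace and stop on an object; FORCE is the grip in N (left out, the last holds). Time passes only in rows, so rows that repeat a pose let the fingers close. It gives the time, the measured TCP pose, the force and the opening at its end, in the units of the state.
- telemetry.get_obs(): the state, without advancing time (a new reading comes with each control period).
- vision.camera(name): name is "scene" or "top"; returns a dict with "img" (400x640x3 uint8, red, green, blue), "depth" (400x640 float32, m along the optical axis (not along the pixel's ray), 0 where there is no reading), "vertical_fov" (degrees; the focal length in pixels is half the picture's height over the tangent of half this angle, whatever the lens; pixels are square), "cx", "cy" (the principal point, pixels), "extrinsics" (4x4, takes a point from camera to world coordinates). Camera axes: x right, y down, z forward; pixel columns grow to the right and rows downward; lengths in m; the calibration is good to about 2 mm. A picture is of the moment at which its call begins.
- ctrl.hand_in(): hands the job in, once; it reports no verdict.
The state is a dict: "time_s": time; "qpos": joint angles; "joint_vel": joint speeds; "tau": joint torques, N m; "ee_pos": TCP position; "eef_rot": TCP orientation; "force": force on the tool from outside, world axes, zero at the start; "moment": the same for the moment, N m; "grip_width": finger opening in m.
Only numpy, scipy, OpenCV 4.12 (cv2) and the standard library are available. Lean on these libraries where they do the work, as an engineer would, in place of code of your own. Each camera call takes 0.05 s, during which the arm holds its last target.

## Working session

There is one attempt and no reset: what is moved stays moved. The work goes in short steps, Python scripts to look and compute and a shell command to move; the robot and the scene stay as the last step left them, time stands still between calls to the robot, and variables do not carry over. Pictures are saved under pics/ and viewed, and the job is handed in when it is done.

```bash
mkdir -p pics
cat > h.py <<'E'
import numpy as np, cv2
from station import telemetry, vision, ctrl
def snap(name,tag):
    c=vision.camera(name); np.savez(f'pics/{tag}.npz',**{k:np.array(v) for k,v in c.items()})
    cv2.imwrite(f'pics/{tag}.png',c['img'][:,:,::-1]); return c
def load(tag): return dict(np.load(f'pics/{tag}.npz'))
def f(c): return 200/np.tan(np.radians(float(c['vertical_fov']))/2)
def ray(c,u,v):
    d=np.array([(u-c['cx'])/f(c),(v-c['cy'])/f(c),1.]); E=c['extrinsics']; return E[:3,3],E[:3,:3]@d
def plane(c,u,v,z):
    o,d=ray(c,u,v); return o+d*(z-o[2])/d[2]
def dep(c,u,v):
    o,d=ray(c,u,v); return o+d*c['depth'][int(v),int(u)]
def proj(c,p):
    E=c['extrinsics']; q=E[:3,:3].T@(np.array(p)-E[:3,3]); return q[0]/q[2]*f(c)+c['cx'],q[1]/q[2]*f(c)+c['cy']
E
python3 - <<'E'
from h import *
for n in('scene','top'):
    c=snap(n,n+'0'); print(n,c['vertical_fov'],c['cx'],c['cy'],np.round(c['extrinsics'],3).tolist(),(c['depth']>0).mean())
o=telemetry.get_obs(); print(o)
E
```

```text
scene 45.03779301764984 321.71026879313445 198.52249736142105 [[0.665, 0.459, -0.589, 1.286], [0.747, -0.419, 0.516, -0.666], [-0.01, -0.783, -0.622, 0.905], [0.0, 0.0, 0.0, 1.0]] 0.99599609375
top 49.05276928895715 329.48265525636174 198.93527827948324 [[0.025, -0.991, 0.131, 0.389], [-1.0, -0.023, 0.012, -0.033], [-0.009, -0.132, -0.991, 1.228], [0.0, 0.0, 0.0, 1.0]] 0.9958828125
{'time_s': 0.1, 'qpos': array([-1.24260857e+00,  3.00438632e-01,  1.52149886e+00, -8.55309601e-06,
        1.32070251e+00, -6.66007138e-02]), 'joint_vel': array([ 0.00153675, -0.00209948, -0.00162936,  0.00042102, -0.0003399 ,
       -0.00022136]), 'tau': array([ 1.27594367e-04, -5.32649338e+01, -3.53288341e+01,  7.09357532e-02,
        2.35033332e-02, -4.74341743e-05]), 'ee_pos': array([ 0.21146459, -0.50749664,  0.22393891]), 'eef_rot': array([-3.14054707e+00, -6.14363915e-05,  3.94790563e-01]), 'force': array([-0.13894415,  0.34374908,  0.01609303]), 'moment': array([-0.06287589,  0.04723899, -0.01067946]), 'grip_width': 0.09394962922155405}
```

View pics/scene0.png

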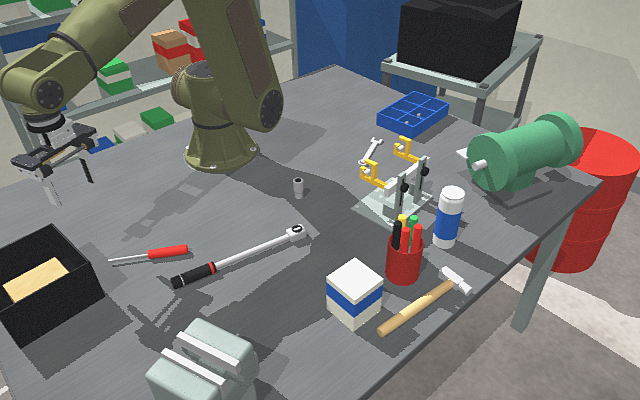

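View pics/top0.png

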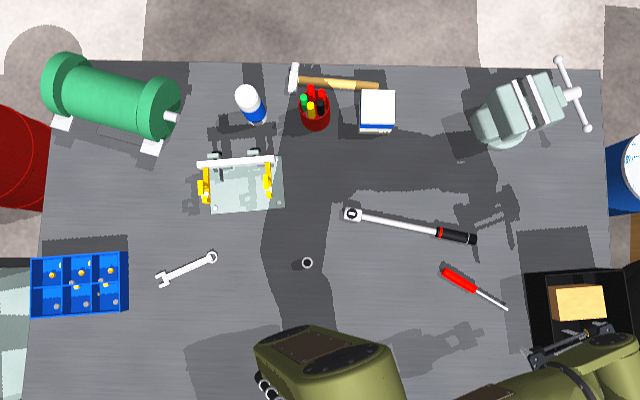

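The pictures show the wrench at top (352,213)–(475,238). The rack is at top (240,185) with its hooks open toward the robot, and the tin and spray can stand behind it.

```bash
cat >> h.py <<'E'
def cloud(c):
    v,u=np.mgrid[0:400,0:640]; d=c['depth']; F=f(c)
    P=np.stack([(u-c['cx'])/F*d,(v-c['cy'])/F*d,d],-1); E=c['extrinsics']; return P@E[:3,:3].T+E[:3,3]
E
python3 - <<'E'
from h import *
for n in('top0','scene0'):
    c=load(n);P=cloud(c);hsv=cv2.cvtColor(c['img'],cv2.COLOR_RGB2HSV)
    b=P[240:260,330:420] if n=='top0' else P[210:230,230:260]
    print(n,'bench z',np.median(b[...,2]),b[...,2].std())
    # wrench by height
    m=(P[...,2]>.010)&(P[...,2]<.05)&(P[...,0]>.3)&(P[...,0]<.52)&(P[...,1]<-.02)&(P[...,1]>-.45)
    nn,l,s,ce=cv2.connectedComponentsWithStats(m.astype(np.uint8))
    for i in range(1,nn):
        if s[i,4]>60:
            q=P[l==i]; print(s[i],np.round(q.mean(0),3),np.round(q.min(0),3),np.round(q.max(0),3))
    y=(hsv[...,0]>18)&(hsv[...,0]<32)&(hsv[...,1]>150)&(hsv[...,2]>120)
    nn,l,s,ce=cv2.connectedComponentsWithStats(y.astype(np.uint8))
    for i in range(1,nn):
        if s[i,4]>25:
            q=P[l==i]; print('Y',s[i],np.round(q.mean(0),3),np.round(np.percentile(q,[3,97],axis=0),3).tolist())
    big=c['img'][:,:,::-1]
    r=(slice(140,225),slice(180,300)) if n=='top0' else (slice(120,250),slice(340,460))
    cv2.imwrite(f'pics/rack_{n}.png',cv2.resize(big[r],None,fx=5 if n=='top0' else 4.5,fy=5 if n=='top0' else 4.5,interpolation=cv2.INTER_CUBIC))
    r=(slice(195,255),slice(335,485)) if n=='top0' else (slice(210,300),slice(160,320))
    cv2.imwrite(f'pics/wr_{n}.png',cv2.resize(big[r],None,fx=5,fy=5,interpolation=cv2.INTER_CUBIC))
E
```

```text
top0 bench z -0.000203459300665787 0.06470333715323281
[ 343  210  134   35 1063] [ 0.478 -0.253  0.025] [ 0.435 -0.421  0.01 ] [ 0.52  -0.057  0.037]
[441 267  44  28 373] [ 0.336 -0.376  0.022] [ 0.3   -0.443  0.01 ] [ 0.37  -0.328  0.031]
Y [307 102   9  16 111] [0.76  0.034 0.153] [[0.758, 0.026, 0.089], [0.774, 0.043, 0.173]]
Y [263 162   9  27 181] [0.587 0.137 0.153] [[0.553, 0.13, 0.117], [0.626, 0.148, 0.181]]
Y [197 167  14  37 300] [0.559 0.293 0.151] [[0.521, 0.287, 0.001], [0.607, 0.327, 0.18]]
Y [266 191   7   7  41] [0.538 0.129 0.167] [[0.537, 0.128, 0.117], [0.549, 0.139, 0.152]]
scene0 bench z 0.00044448509034505923 0.03692942621447319
[ 170  224  135   65 1145] [ 0.479 -0.271  0.023] [ 0.433 -0.423  0.01 ] [ 0.52  -0.057  0.036]
[138 245  50  14 373] [ 0.34  -0.379  0.021] [ 0.301 -0.439  0.01 ] [ 0.371 -0.327  0.032]
Y [393 136  26  27 272] [0.561 0.291 0.144] [[0.523, 0.287, 0.116], [0.598, 0.304, 0.18]]
Y [360 159  27  30 308] [0.58  0.132 0.145] [[0.539, 0.128, 0.115], [0.617, 0.146, 0.18]]
Y [398 215   8  12  46] [0.772 0.033 0.163] [[0.762, 0.026, 0.151], [0.777, 0.042, 0.171]]
```

View pics/rack_top0.png

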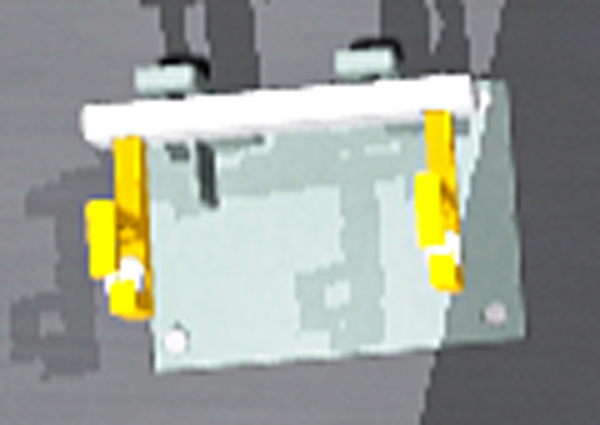

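View pics/rack_scene0.png

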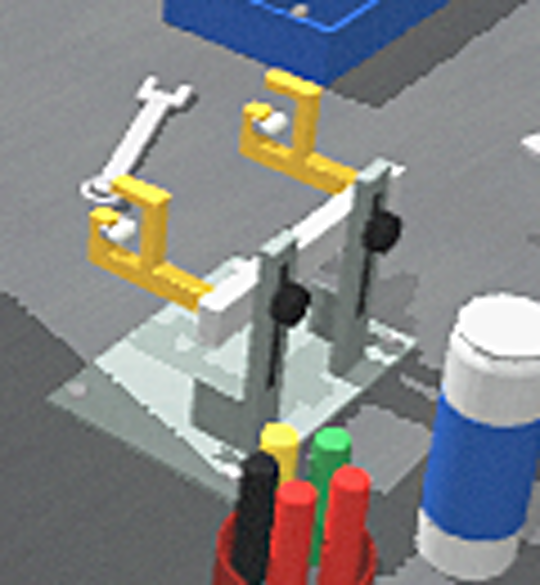

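View pics/wr_top0.png

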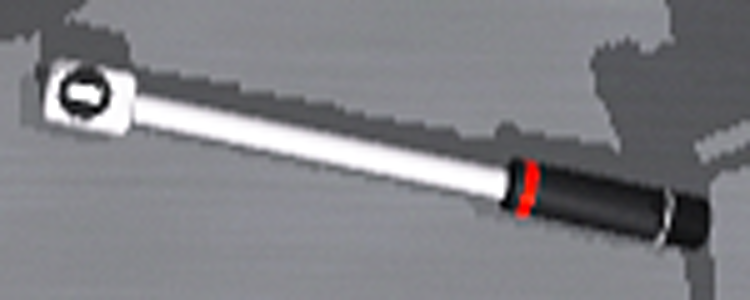

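Run:
```python
from h import *
for n in('top0','scene0'):
    c=load(n);P=cloud(c);hsv=cv2.cvtColor(c['img'],cv2.COLOR_RGB2HSV)
    y=(hsv[...,0]>15)&(hsv[...,0]<35)&(hsv[...,1]>120)&(hsv[...,2]>90)
    for nm,yl,yh in(('L',.27,.315),('R',.12,.16)):
        m=y&(P[...,1]>yl)&(P[...,1]<yh)&(P[...,0]>.5)&(P[...,0]<.66)&(P[...,2]>.09)
        q=P[m]; h,e=np.histogram(q[:,2],np.arange(.1,.2,.004)); print(n,nm,m.sum(),dict(zip(np.round(e[:-1],3),h)))
        t=q[q[:,2]>.172]; print(' beak top z',np.median(t[:,2]),t[:,2].std(),'mean',t[:,:2].mean(0).round(4),'rect',cv2.minAreaRect(t[:,:2].astype(np.float32)*1000))
        mm=m&(P[...,2]>.172); 
        # contour cast on plane
        zt=np.median(t[:,2]); vs,us=np.nonzero(mm); k=np.array([plane(c,u,v,zt)[:2] for u,v in zip(us,vs)]); print(' cast',k.mean(0).round(4),cv2.minAreaRect(k.astype(np.float32)*1000))
    # base plate corner region
    m=(abs(P[...,2]-.008)<.003)&(P[...,0]>.48)&(P[...,0]<.72)&(P[...,1]>.08)&(P[...,1]<.34)
    # wrench tube: bright px between
    w=(P[...,2]>.012)&(P[...,2]<.05)&(P[...,0]>.42)&(P[...,0]<.54)&(P[...,1]<-.02)&(P[...,1]>-.45)
    # tube part / whole by PCA on cast plane z=.018
    vs,us=np.nonzero(w); k=np.array([plane(c,u,v,.018)[:2] for u,v in zip(us,vs)])
    t=k[(k[:,1]<-.115)&(k[:,1]>-.28)]
    A=np.polyfit(t[:,1],t[:,0],1); print('tube x=a*y+b',A, 'yaw dir',np.arctan(A[0]))
    d=np.array([A[0],1]);d/=np.linalg.norm(d); s=k@d; print('ends along',s.min(),s.max())
    r=(hsv[...,0]<8)&(hsv[...,1]>150)&w; vs,us=np.nonzero(r); k=np.array([plane(c,u,v,.025)[:2] for u,v in zip(us,vs)]); print('red ring',k.mean(0),(k@d).mean())
```

```text
top0 L 291 {np.float64(0.1): np.int64(0), np.float64(0.104): np.int64(0), np.float64(0.108): np.int64(2), np.float64(0.112): np.int64(6), np.float64(0.116): np.int64(13), np.float64(0.12): np.int64(21), np.float64(0.124): np.int64(49), np.float64(0.128): np.int64(55), np.float64(0.132): np.int64(5), np.float64(0.136): np.int64(7), np.float64(0.14): np.int64(11), np.float64(0.144): np.int64(15), np.float64(0.148): np.int64(12), np.float64(0.152): np.int64(3), np.float64(0.156): np.int64(3), np.float64(0.16): np.int64(3), np.float64(0.164): np.int64(1), np.float64(0.168): np.int64(11), np.float64(0.172): np.int64(15), np.float64(0.176): np.int64(54), np.float64(0.18): np.int64(5), np.float64(0.184): np.int64(0), np.float64(0.188): np.int64(0), np.float64(0.192): np.int64(0)}
 beak top z 0.17799447885610875 0.0019412265973865613 mean [0.5507 0.2954] rect ((551.1827392578125, 295.0232849121094), (35.038970947265625, 12.628202438354492), 6.2198100090026855)
 cast [0.5507 0.2953] ((550.6905517578125, 294.29083251953125), (34.915828704833984, 12.177303314208984), 3.676286458969116)
top0 R 2
[... 2906 characters left out ...]
loat64(0.168): np.int64(10), np.float64(0.172): np.int64(13), np.float64(0.176): np.int64(32), np.float64(0.18): np.int64(9), np.float64(0.184): np.int64(0), np.float64(0.188): np.int64(0), np.float64(0.192): np.int64(0)}
 beak top z 0.17791872465201047 0.0023199282601066916 mean [0.5696 0.1362] rect ((567.8277587890625, 138.0430145263672), (35.541812896728516, 16.25984764099121), 6.902139663696289)
 cast [0.5699 0.1358] ((569.9259033203125, 135.08120727539062), (37.38908767700195, 20.641931533813477), 10.580851554870605)
tube x=a*y+b [0.18306851 0.52525465] yaw dir 0.18106354662300037
ends along -0.33396397199004096 0.03982557246963218
red ring [ 0.472976   -0.32324329] -0.23278759857206488
```

```bash
cat >> h.py <<'E'
D=np.array([.181,.9835]); W=np.array([.487,-.2095])      # wrench
RX=np.array([.9936,.1128]); RY=np.array([-.1128,.9936]); T=np.array([.5595,.2155]); S=.133
def rows(p,psi,frm=None):
    o=telemetry.get_obs(); q=np.array(o['ee_pos']); rr=o['eef_rot']
    from scipy.spatial.transform import Rotation as R
    M=R.from_euler('xyz',rr).as_matrix(); d=M.T@(np.array(p)-q)/.05
    print('pos',q.round(4),'rpy',np.round(rr,4),'F',np.round(o['force'],2),'w',round(o['grip_width'],4),'t',o['time_s'])
    print('need t',d.round(3),'twist',round(float(-np.degrees((psi-rr[2]+np.pi)%(2*np.pi)-np.pi)/8),3))
E
python3 -c "
from h import *
rows([.487,-.2095,.14],1.388)"
```

```text
pos [ 0.2115 -0.5075  0.2239] rpy [-3.1405e+00 -1.0000e-04  3.9480e-01] F [-0.14  0.34  0.02] w 0.0939 t 0.1
need t [ 7.379 -3.38   1.683] twist -7.113
```

```bash
python3 -m creep '[[[0.6,-0.3,0],-0.6,1],[[1.3,-0.6,0.1],-1.2,1],[[2.0,-0.9,0.3],-1.9,1],[[2.7,-1.2,0.5],-2.6,1],[[3.4,-1.6,0.7],-3.3,1],[[4.1,-1.9,0.9],-4,1],[[4.8,-2.2,1.1],-4.7,1],[[5.5,-2.5,1.2],-5.4,1],[[6.2,-2.9,1.4],-6.1,1],[[6.9,-3.2,1.6],-6.7,1],[[7.38,-3.38,1.68],-7.11,1],[[7.38,-3.38,1.68],-7.11,1]]'
python3 -c "
from h import *
snap('top','top1');snap('scene','scene1')
rows([.487,-.2095,.023],1.388)"
```

```text
time_s: 1.3
ee_pos: [0.4883, -0.2076, 0.1394]
eef_rot: [-3.14, -0.001, 1.392]
force: [-0.8, -0.1, 0.4]
grip_width: 0.094
pos [ 0.4869 -0.2096  0.1402] rpy [-3.1408e+00 -1.0000e-04  1.3875e+00] F [-0.76  0.43  0.09] w 0.0943 t 1.4
need t [3.000e-03 2.000e-03 2.343e+00] twist -0.003
```

View pics/scene1.png

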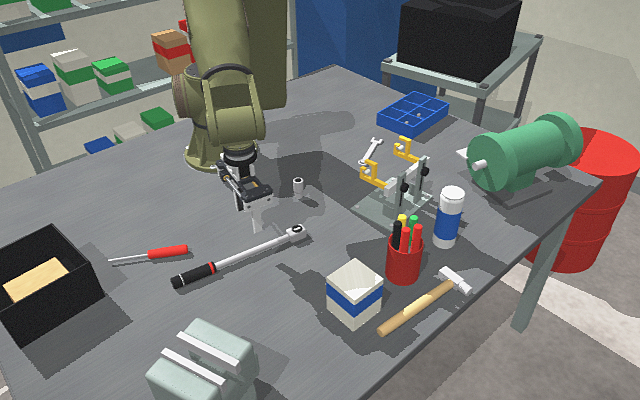

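The gripper is at scene (245,200), over the wrench tube around (235,258). I'll check that with a projection and then descend.

```bash
python3 -c "
from h import *
c=load('scene1');print(proj(c,[.487,-.2095,.14]),proj(c,[.487,-.2095,.015]),proj(load('top0'),[.487,-.2095,.015]))"
python3 -m creep '[[[0,0,0.4],0,1],[[0,0,0.8],0,1],[[0,0,1.2],0,1],[[0,0,1.5],0,1],[[0,0,1.8],0,1],[[0,0,2.0],0,1],[[0,0,2.2],0,1],[[0,0,2.3],0,1],[[0,0,2.34],0,1],[[0,0,2.34],0,1],[[0,0,2.34],0,1]]'
```

```text
(np.float64(247.32260743886945), np.float64(214.87470063703674)) (np.float64(252.4047922404494), np.float64(251.34105909633718)) (np.float64(398.0121338878318), np.float64(223.1807153271459))
time_s: 2.5
ee_pos: [0.4874, -0.2099, 0.0239]
eef_rot: [3.141, 0.0, 1.388]
force: [-0.4, 0.0, 0.0]
grip_width: 0.0941
```

```bash
python3 -m creep '[[[0,0,0],0,0.5],[[0,0,0],0,0.3],[[0,0,0],0,0.1],[[0,0,0],0,0],[[0,0,0],0,0],[[0,0,0],0,0],[[0,0,0],0,0],[[0,0,0],0,0],[[0,0,0],0,0],[[0,0,0],0,0]]' 40
python3 -m creep '[[[0,0,-0.2],0,0],[[0,0,-0.5],0,0],[[0,0,-0.8],0,0],[[0,0,-1.2],0,0],[[0,0,-1.6],0,0],[[0,0,-2.0],0,0],[[0,0,-2.5],0,0],[[0,0,-3],0,0],[[0,0,-3.5],0,0],[[0,0,-4],0,0],[[0,0,-4.4],0,0],[[0,0,-4.4],0,0]]'
python3 -c "
from h import *
snap('top','top2');snap('scene','scene2')
p=T-.1*RX
rows([p[0],p[1],.24],1.683)"
```

```text
time_s: 3.5
ee_pos: [0.487, -0.2097, 0.0234]
eef_rot: [-3.141, -0.0, 1.388]
force: [-2.9, 0.5, 0.2]
grip_width: 0.0176
time_s: 4.7
ee_pos: [0.4876, -0.21, 0.2461]
eef_rot: [3.138, 0.001, 1.388]
force: [-0.7, -0.4, -5.7]
grip_width: 0.0149
pos [ 0.4868 -0.2096  0.2428] rpy [-3.1409e+00 -2.0000e-04  1.3875e+00] F [ 0.41  0.16 -6.14] w 0.0147 t 4.8
need t [ 8.04  -2.033  0.059] twist -2.116
```

View pics/scene2.png

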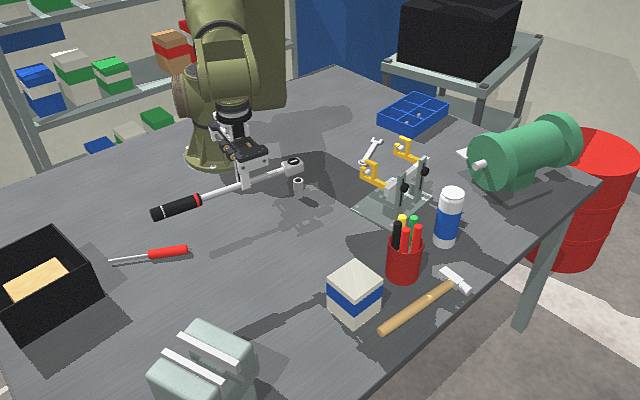

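The wrench is lifted, with its handle at (175,208) and its head at (295,160). I'll measure the held tube's tilt, height and yaw.

```bash
cat >> h.py <<'E'
def tube(tag):
    """fit visible wrench tube relative to TCP: top-surface line"""
    c=load(tag);P=cloud(c);o=telemetry.get_obs();q=np.array(o['ee_pos']);psi=o['eef_rot'][2]
    d=np.array([np.cos(psi),np.sin(psi)]);n=np.array([np.sin(psi),-np.cos(psi)])
    r=P-q; s=r[...,:2]@d; t=r[...,:2]@n
    m=(abs(t)<.025)&(abs(r[...,2]+.006)<.03)&(c['depth']>0)
    out=[]
    for a,b in((-.100,-.07),(-.07,-.045),(-.045,-.03),(.03,.045),(.045,.07),(.07,.100)):
        k=m&(s>a)&(s<b); z=r[...,2][k]; tt=t[k]
        if k.sum()>8:
            top=np.percentile(z,85); out.append(((a+b)/2,top)); print(tag,(a,b),k.sum(),'top dz %.4f'%top,'t range %.4f %.4f med %.4f'%(tt.min(),tt.max(),np.median(tt)))
    s_=s[m]; print(' s extent',s_[(s_>-.3)&(s_<.3)].min(),s_[(s_>-.3)&(s_<.3)].max())
    if len(out)>2:
        o_=np.array(out); A=np.polyfit(o_[:,0],o_[:,1],1); print(' slope %.4f axis dz %.4f'%(A[0],A[1]-.008))
E
python3 -c "
from h import *
tube('top2');tube('scene2')"
```

```text
top2 (0.03, 0.045) 21 top dz 0.0023 t range -0.0051 0.0100 med 0.0033
top2 (0.045, 0.07) 79 top dz 0.0033 t range -0.0060 0.0096 med 0.0011
top2 (0.07, 0.1) 93 top dz 0.0027 t range -0.0056 0.0098 med 0.0012
 s extent -0.21559665282096813 0.1539567478893283
 slope 0.0048 axis dz -0.0055
scene2 (-0.1, -0.07) 95 top dz -0.0000 t range -0.0057 0.0108 med 0.0055
scene2 (-0.07, -0.045) 77 top dz -0.0000 t range -0.0032 0.0109 med 0.0049
scene2 (-0.045, -0.03) 45 top dz -0.0001 t range -0.0042 0.0102 med 0.0055
scene2 (0.03, 0.045) 40 top dz 0.0013 t range -0.0043 0.0097 med 0.0054
scene2 (0.045, 0.07) 67 top dz 0.0007 t range -0.0042 0.0107 med 0.0055
scene2 (0.07, 0.1) 76 top dz 0.0009 t range -0.0051 0.0090 med 0.0049
 s extent -0.21498539281254805 0.15346712364373363
 slope 0.0072 axis dz -0.0075
```

```bash
python3 -m creep '[[[0.4,-0.1,0],-0.1,0],[[1.0,-0.2,0],-0.2,0],[[1.7,-0.4,0],-0.4,0],[[2.5,-0.6,0],-0.6,0],[[3.3,-0.8,0],-0.8,0],[[4.1,-1.0,0],-1.1,0],[[4.9,-1.2,0],-1.3,0],[[5.7,-1.4,0],-1.5,0],[[6.5,-1.6,0],-1.7,0],[[7.2,-1.8,0],-1.9,0],[[7.7,-1.95,0],-2.05,0],[[8.04,-2.03,0],-2.12,0]]'
python3 -m creep '[[[0,0,0],0,0],[[0,0,0],0,0]]'
python3 -c "
from h import *
snap('top','top3');snap('scene','scene3')
tube('top3');tube('scene3')
p=T-.1*RX
rows([p[0],p[1],.24],1.683)"
```

```text
time_s: 6.0
ee_pos: [0.4595, 0.2056, 0.2417]
eef_rot: [-3.139, 0.0, 1.686]
force: [0.0, -1.0, -5.2]
grip_width: 0.0148
time_s: 6.2
ee_pos: [0.4602, 0.2037, 0.2422]
eef_rot: [-3.14, 0.001, 1.684]
force: [1.0, 0.3, -5.3]
grip_width: 0.0149
top3 (-0.1, -0.07) 94 top dz -0.0010 t range -0.0066 0.0092 med 0.0002
top3 (-0.07, -0.045) 77 top dz -0.0019 t range -0.0069 0.0093 med 0.0004
top3 (-0.045, -0.03) 45 top dz -0.0014 t range -0.0062 0.0085 med 0.0007
 s extent -0.21551113358461615 -0.009379495644299967
 slope -0.0101 axis dz -0.0100
scene3 (-0.1, -0.07) 43 top dz -0.0013 t range -0.0048 0.0115 med 0.0044
scene3 (-0.07, -0.045) 42 top dz -0.0012 t range -0.0063 0.0083 med 0.0055
scene3 (-0.045, -0.03) 21 top dz -0.0008 t range -0.0025 0.0097 med 0.0053
scene3 (0.03, 0.045) 18 top dz -0.0009 t range -0.0019 0.0079 med 0.0043
scene3 (0.045, 0.07) 34 top dz -0.0007 t range -0.0055 0.0088 med 0.0043
scene3 (0.07, 0.1) 43 top dz -0.0006 t range -0.0049 0.0081 med 0.0039
 s extent -0.21631360369705405 0.15391387316609642
 slope 0.0034 axis dz -0.0089
pos [0.4605 0.2032 0.2428] rpy [-3.1405e+00  4.0000e-04  1.6826e+00] F [ 0.66  0.01 -5.01] w 0.0151 t 6.3
need t [ 0.021 -0.005  0.056] twist -0.003
```

View pics/top3.png

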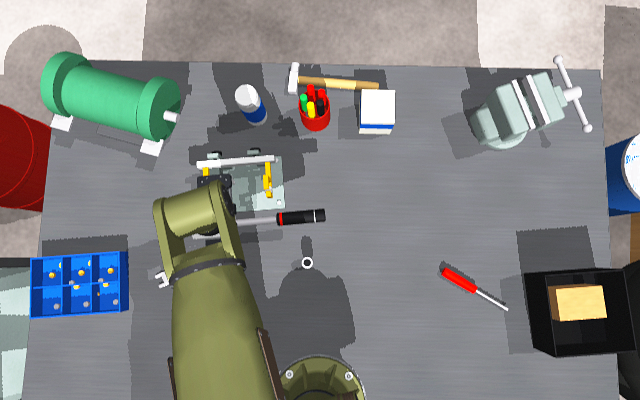

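```bash
python3 -m creep '[[[0,0.1,0],0,0],[[0,0.3,0],0,0],[[0,0.5,0],0,0],[[0,0.7,0],0,0],[[0,0.9,0],0,0],[[0,1.1,0],0,0],[[0,1.3,0],0,0],[[0,1.4,0],0,0],[[0,1.44,0],0,0],[[0,1.44,0],0,0],[[0,1.44,0],0,0],[[0,1.44,0],0,0]]'
python3 -m creep '[[[0,0,0.2],0,0],[[0,0,0.4],0,0],[[0,0,0.6],0,0],[[0,0,0.8],0,0],[[0,0,1.0],0,0],[[0,0,1.2],0,0],[[0,0,1.3],0,0],[[0,0,1.4],0,0],[[0,0,1.4],0,0],[[0,0,1.4],0,0],[[0,0,1.4],0,0]]'
python3 -c "
from h import *
snap('scene','scene4');tube('scene4')
p=T-.028*RX
rows([p[0],p[1],.1645],1.683)
c=load('scene4');cv2.imwrite('pics/z4.png',cv2.resize(c['img'][100:240,330:470,::-1],None,fx=4,fy=4,interpolation=cv2.INTER_CUBIC))"
```

```text
time_s: 7.5
ee_pos: [0.5319, 0.2121, 0.2436]
eef_rot: [3.141, -0.0, 1.684]
force: [-0.6, -0.1, -5.4]
grip_width: 0.0146
time_s: 8.6
ee_pos: [0.5323, 0.2122, 0.1739]
eef_rot: [3.141, -0.0, 1.684]
force: [0.5, 0.6, -5.3]
grip_width: 0.0147
scene4 (-0.1, -0.07) 114 top dz 0.0023 t range -0.0047 0.0240 med 0.0078
scene4 (-0.07, -0.045) 32 top dz -0.0010 t range -0.0055 0.0172 med 0.0038
scene4 (-0.045, -0.03) 22 top dz -0.0011 t range -0.0040 0.0106 med 0.0048
scene4 (0.03, 0.045) 16 top dz -0.0004 t range -0.0035 0.0079 med 0.0053
scene4 (0.045, 0.07) 35 top dz 0.0001 t range -0.0060 0.0083 med 0.0037
scene4 (0.07, 0.1) 84 top dz 0.0008 t range -0.0085 0.0248 med 0.0101
 s extent -0.21783456448318386 0.15503120506243678
 slope -0.0014 axis dz -0.0079
pos [0.5323 0.2122 0.1739] rpy [ 3.1408e+00 -2.0000e-04  1.6835e+00] F [ 1.19 -0.04 -5.2 ] w 0.0151 t 8.65
need t [ 0.005 -0.012  0.188] twist 0.004
```

View pics/z4.png

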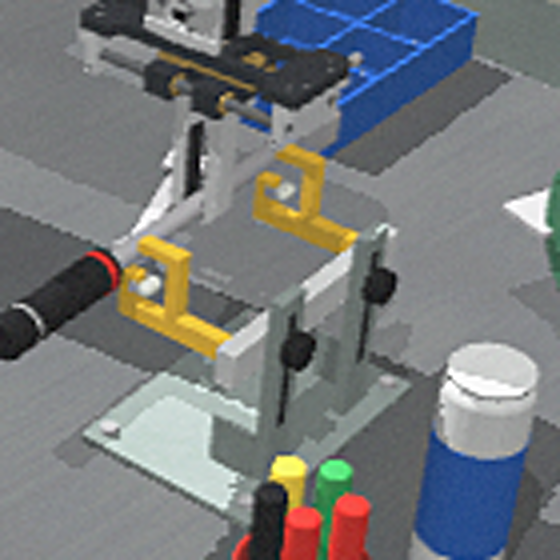

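The tube hangs just above the lips and in front of the beaks: right hook at zoomed (150,250), left at (290,160). Next I'll feel down for the lips in small steps.

```bash
python3 -m creep '[[[0,0,0.04],0,0],[[0,0,0.08],0,0],[[0,0,0.1],0,0],[[0,0,0.1],0,0],[[0,0,0.1],0,0]]'
python3 -m creep '[[[0,0,0.02],0,0],[[0,0,0.04],0,0],[[0,0,0.04],0,0]]'
python3 -m creep '[[[0,0,0.02],0,0],[[0,0,0.02],0,0]]'
```

```text
time_s: 9.15
ee_pos: [0.5322, 0.2121, 0.1684]
eef_rot: [-3.142, -0.0, 1.684]
force: [0.3, -1.0, -5.0]
grip_width: 0.0146
time_s: 9.45
ee_pos: [0.5321, 0.2121, 0.1663]
eef_rot: [-3.141, 0.0, 1.684]
force: [1.2, -0.3, -5.7]
grip_width: 0.0148
time_s: 9.65
ee_pos: [0.5321, 0.2121, 0.1653]
eef_rot: [-3.141, 0.0, 1.684]
force: [0.7, 0.3, -6.3]
grip_width: 0.0152
```

```bash
for i in 1 2; do python3 -c "
from h import *
o=telemetry.get_obs();print(o['force'].round(1),o['moment'].round(2),o['ee_pos'].round(4))"; [ $i = 1 ] && python3 -m creep '[[[0,0,0.01],0,0],[[0,0,0.02],0,0],[[0,0,0.02],0,0]]'; done
```

```text
[ 0.7  0.3 -6.3] [-0.02 -0.09 -0.02] [0.5321 0.2121 0.1653]
time_s: 9.95
ee_pos: [0.5322, 0.2121, 0.1649]
eef_rot: [3.141, -0.0, 1.684]
force: [-2.2, -1.1, 1.6]
grip_width: 0.0152
[-2.2 -1.1  1.6] [-0.17  0.45  0.02] [0.5322 0.2121 0.1649]
```

The lips were felt at TCP z 0.165, so S is about 0.1335, which agrees with vision. I'll raise 3 mm to mid-mouth and creep in.

```bash
python3 -m creep '[[[0,0,-0.05],0,0],[[0,0,-0.075],0,0],[[0,0,-0.075],0,0],[[0,0,-0.075],0,0]]'
```

```text
time_s: 10.35
ee_pos: [0.5321, 0.2121, 0.1681]
eef_rot: [-3.141, 0.0, 1.684]
force: [0.4, -0.1, -6.4]
grip_width: 0.0148
```

```bash
python3 -m creep '[[[0,0.04,0],0,0],[[0,0.08,0],0,0],[[0,0.12,0],0,0],[[0,0.16,0],0,0],[[0,0.2,0],0,0],[[0,0.2,0],0,0]]'
python3 -m creep '[[[0,0.04,0],0,0],[[0,0.08,0],0,0],[[0,0.12,0],0,0],[[0,0.16,0],0,0],[[0,0.2,0],0,0],[[0,0.2,0],0,0]]'
```

```text
time_s: 10.95
ee_pos: [0.5423, 0.2132, 0.1681]
eef_rot: [-3.142, -0.0, 1.683]
force: [-0.1, 0.3, -6.0]
grip_width: 0.0149
time_s: 11.55
ee_pos: [0.5522, 0.2143, 0.1681]
eef_rot: [-3.142, 0.0, 1.683]
force: [0.0, 0.2, -6.1]
grip_width: 0.015
```

```bash
python3 -m creep '[[[0,0.04,0],0,0],[[0,0.08,0],0,0],[[0,0.1,0],0,0],[[0,0.1,0],0,0]]'
python3 -m creep '[[[0,0.02,0],0,0],[[0,0.02,0],0,0]]'
python3 -m creep '[[[0,0.02,0],0,0],[[0,0.02,0],0,0]]'
```

```text
time_s: 11.95
ee_pos: [0.5571, 0.2149, 0.1682]
eef_rot: [-3.142, 0.0, 1.683]
force: [0.2, 0.2, -5.2]
grip_width: 0.0148
time_s: 12.15
ee_pos: [0.558, 0.215, 0.1682]
eef_rot: [-3.142, -0.0, 1.684]
force: [-0.8, -0.9, -5.4]
grip_width: 0.0149
time_s: 12.35
ee_pos: [0.5586, 0.2152, 0.1681]
eef_rot: [-3.14, 0.0, 1.684]
force: [-4.0, -0.3, -3.9]
grip_width: 0.015
```

```bash
python3 -m creep '[[[0,-0.01,0],0,0],[[0,-0.01,0.04],0,0],[[0,-0.01,0.08],0,0],[[0,-0.01,0.1],0,0],[[0,-0.01,0.12],0,0],[[0,-0.01,0.12],0,0]]'
python3 -m creep '[[[0,0,0.02],0,0],[[0,0,0.02],0,0]]'
python3 -m creep '[[[0,0,0.02],0,0],[[0,0,0.02],0,0]]'
```

```text
time_s: 12.95
ee_pos: [0.5585, 0.2151, 0.162]
eef_rot: [-3.142, 0.0, 1.684]
force: [0.0, 0.6, -5.7]
grip_width: 0.0151
time_s: 13.15
ee_pos: [0.5585, 0.2151, 0.1611]
eef_rot: [-3.142, 0.0, 1.684]
force: [-1.5, -0.8, -5.0]
grip_width: 0.0151
time_s: 13.35
ee_pos: [0.5585, 0.2151, 0.1601]
eef_rot: [-3.142, 0.0, 1.684]
force: [0.1, -0.1, -5.2]
grip_width: 0.015
```

```bash
for i in 1; do python3 -m creep '[[[0,0,0.01],0,0],[[0,0,0.02],0,0]]'
python3 -m creep '[[[0,0,0.01],0,0],[[0,0,0.01],0,0]]'
python3 -m creep '[[[0,0,0.01],0,0],[[0,0,0.01],0,0]]'; done
```

```text
time_s: 13.55
ee_pos: [0.5586, 0.2151, 0.1595]
eef_rot: [3.141, -0.0, 1.684]
force: [-2.5, -0.3, 1.4]
grip_width: 0.0148
time_s: 13.75
ee_pos: [0.5586, 0.2151, 0.1594]
eef_rot: [3.141, -0.0, 1.684]
force: [-3.0, -1.4, 4.6]
grip_width: 0.0147
time_s: 13.95
ee_pos: [0.5587, 0.2152, 0.1591]
eef_rot: [3.141, -0.0, 1.684]
force: [-5.3, -1.5, 6.3]
grip_width: 0.0148
```

Rollers met at TCP z 0.1597, as predicted (S+18). I'll keep going gently.

```bash
python3 -m creep '[[[0,0,0.01],0,0],[[0,0,0.01],0,0]]'
python3 -m creep '[[[0,0,0.01],0,0],[[0,0,0.01],0,0]]'
```

```text
time_s: 14.15
ee_pos: [0.5587, 0.2151, 0.1588]
eef_rot: [3.14, -0.0, 1.684]
force: [-5.4, -2.9, 7.8]
grip_width: 0.0147
time_s: 14.35
ee_pos: [0.5587, 0.2151, 0.1583]
eef_rot: [3.14, -0.0, 1.684]
force: [-5.4, -2.4, 8.9]
grip_width: 0.0149
```

```bash
python3 -m creep '[[[0,-0.01,0],0,0],[[0,-0.01,0],0,0]]'
python3 -m creep '[[[0,0,0.01],0,0],[[0,0,0.01],0,0]]'
python3 -c "
from h import *
snap('scene','scene5');o=telemetry.get_obs();print(o['force'],o['moment'])
c=load('scene5');cv2.imwrite('pics/z5.png',cv2.resize(c['img'][110:200,345:435,::-1],None,fx=6,fy=6,interpolation=cv2.INTER_CUBIC))"
```

```text
time_s: 14.55
ee_pos: [0.5586, 0.2151, 0.1583]
eef_rot: [3.139, -0.0, 1.684]
force: [-1.8, -1.0, 6.7]
grip_width: 0.0149
time_s: 14.75
ee_pos: [0.5586, 0.2151, 0.1579]
eef_rot: [3.139, -0.0, 1.684]
force: [-2.7, -1.0, 6.8]
grip_width: 0.0146
[-1.77581709 -1.13607097  6.13677926] [-0.25948109  0.25105709 -0.06504732]
```

View pics/z5.png

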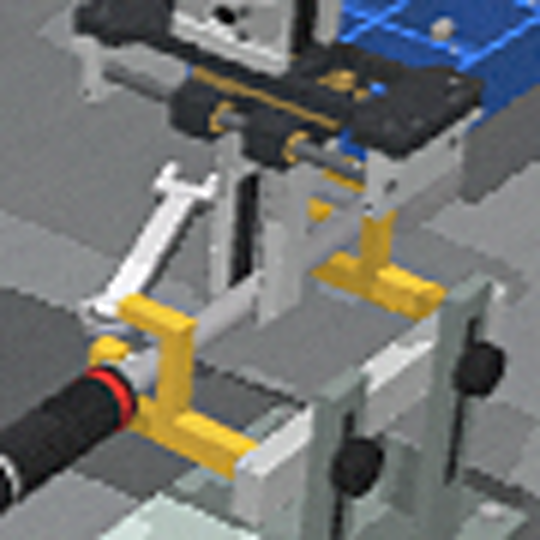

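The tube sits inside the right hook throat at about zoomed (155,365), under the beak and above the roller. I'll continue down.

```bash
python3 -m creep '[[[0,0,0.01],0,0],[[0,0,0.02],0,0],[[0,0,0.02],0,0]]'
python3 -m creep '[[[0,0,0.01],0,0],[[0,0,0.02],0,0],[[0,0,0.02],0,0]]'
python3 -m creep '[[[0,0,0.01],0,0],[[0,0,0.02],0,0],[[0,0,0.02],0,0]]'
```

```text
time_s: 15.1
ee_pos: [0.5586, 0.2151, 0.1568]
eef_rot: [3.139, -0.0, 1.684]
force: [-1.6, -0.7, 6.3]
grip_width: 0.0149
time_s: 15.4
ee_pos: [0.5586, 0.2151, 0.1558]
eef_rot: [3.139, -0.0, 1.684]
force: [-1.5, -1.4, 6.9]
grip_width: 0.0148
time_s: 15.7
ee_pos: [0.5586, 0.2151, 0.1548]
eef_rot: [3.139, -0.0, 1.684]
force: [-1.1, -0.8, 6.2]
grip_width: 0.0152
```

```bash
python3 -m creep '[[[0,0,0.02],0,0],[[0,0,0.04],0,0],[[0,0,0.04],0,0]]'
python3 -m creep '[[[0,0,0.02],0,0],[[0,0,0.04],0,0],[[0,0,0.04],0,0]]'
python3 -m creep '[[[0,0,0.02],0,0],[[0,0,0.04],0,0],[[0,0,0.04],0,0]]'
```

```text
time_s: 16.0
ee_pos: [0.5586, 0.2151, 0.1525]
eef_rot: [3.139, -0.0, 1.683]
force: [-0.5, -1.0, 5.2]
grip_width: 0.0151
time_s: 16.3
ee_pos: [0.5585, 0.2151, 0.1495]
eef_rot: [3.14, -0.0, 1.683]
force: [6.8, 0.4, -1.9]
grip_width: 0.0149
time_s: 16.6
ee_pos: [0.5585, 0.2151, 0.1469]
eef_rot: [3.141, -0.0, 1.683]
force: [8.7, 1.3, -7.0]
grip_width: 0.0148
```

```bash
python3 -m creep '[[[0,0.01,0.02],0,0],[[0,0.01,0.04],0,0],[[0,0.01,0.04],0,0]]'
python3 -m creep '[[[0,0,0.02],0,0],[[0,0,0.02],0,0]]'
python3 -m creep '[[[0,0,0.02],0,0],[[0,0,0.02],0,0]]'
```

```text
time_s: 16.9
ee_pos: [0.5586, 0.2151, 0.1451]
eef_rot: [-3.142, -0.0, 1.683]
force: [6.3, 1.1, -6.1]
grip_width: 0.0146
time_s: 17.1
ee_pos: [0.5586, 0.215, 0.1441]
eef_rot: [-3.142, 0.0, 1.684]
force: [5.6, 0.7, -6.3]
grip_width: 0.0149
time_s: 17.3
ee_pos: [0.5585, 0.215, 0.1429]
eef_rot: [-3.141, 0.0, 1.684]
force: [6.5, 1.3, -7.3]
grip_width: 0.0151
```

```bash
python3 -m creep '[[[0,0,0.01],0,0],[[0,0,0.01],0,0]]'
python3 -m creep '[[[0,0,0.01],0,0],[[0,0,0.01],0,0]]'
python3 -m creep '[[[0,0,0.01],0,0],[[0,0,0.01],0,0]]'
```

```text
time_s: 17.5
ee_pos: [0.5585, 0.2149, 0.1423]
eef_rot: [-3.141, 0.0, 1.684]
force: [7.2, 0.4, -9.3]
grip_width: 0.0147
time_s: 17.7
ee_pos: [0.5585, 0.2149, 0.1419]
eef_rot: [-3.141, 0.0, 1.684]
force: [6.4, 0.1, -7.9]
grip_width: 0.0151
time_s: 17.9
ee_pos: [0.5585, 0.215, 0.1418]
eef_rot: [-3.142, 0.0, 1.684]
force: [6.4, -0.7, -5.0]
grip_width: 0.0148
```

Now the floor contact is starting, and I'll press on it moderately.

```bash
python3 -m creep '[[[0,0,0.01],0,0],[[0,0,0.01],0,0]]'
python3 -m creep '[[[0,0,0.01],0,0],[[0,0,0.01],0,0]]'
python3 -c "
from h import *
o=telemetry.get_obs();print(o['force'],o['moment'],o['ee_pos'])"
```

```text
time_s: 18.1
ee_pos: [0.5586, 0.2149, 0.1418]
eef_rot: [3.141, 0.0, 1.683]
force: [3.6, -1.4, -0.9]
grip_width: 0.015
time_s: 18.3
ee_pos: [0.5586, 0.215, 0.1417]
eef_rot: [3.141, 0.0, 1.684]
force: [1.5, -2.8, 4.0]
grip_width: 0.0149
[ 1.45623789 -2.76224762  4.02231011] [-0.63440605 -0.34352289 -0.04654683] [0.55856932 0.21500943 0.14169476]
```

```bash
python3 -m creep '[[[0,0,0.01],0,0],[[0,0,0.01],0,0]]'
python3 -m creep '[[[0,0,0.006],0,0],[[0,0,0.006],0,0]]'
python3 -c "
from h import *
o=telemetry.get_obs();print(o['force'],o['moment'],o['ee_pos'])
snap('scene','scene6');snap('top','top6');tube('scene6')
c=load('scene6');cv2.imwrite('pics/z6.png',cv2.resize(c['img'][110:200,345:435,::-1],None,fx=6,fy=6,interpolation=cv2.INTER_CUBIC))"
```

```text
time_s: 18.5
ee_pos: [0.5586, 0.215, 0.1416]
eef_rot: [3.141, 0.0, 1.684]
force: [-1.1, -4.1, 9.0]
grip_width: 0.0152
time_s: 18.7
ee_pos: [0.5586, 0.215, 0.1416]
eef_rot: [3.141, 0.0, 1.684]
force: [-1.7, -3.2, 11.3]
grip_width: 0.0147
[-1.67742072 -3.18093939 11.28260453] [-0.88747222  0.2133316  -0.00093009] [0.55860449 0.21500131 0.1415937 ]
scene6 (-0.1, -0.07) 188 top dz 0.0092 t range -0.0249 0.0245 med 0.0069
scene6 (-0.07, -0.045) 14 top dz 0.0017 t range -0.0187 0.0162 med 0.0061
scene6 (-0.045, -0.03) 22 top dz -0.0011 t range -0.0028 0.0086 med 0.0047
scene6 (0.03, 0.045) 13 top dz -0.0018 t range 0.0003 0.0084 med 0.0066
scene6 (0.045, 0.07) 38 top dz -0.0004 t range -0.0059 0.0105 med 0.0052
scene6 (0.07, 0.1) 120 top dz 0.0029 t range -0.0248 0.0249 med 0.0027
 s extent -0.217378600980018 0.1553188698420728
 slope -0.0283 axis dz -0.0062
```

View pics/z6.png

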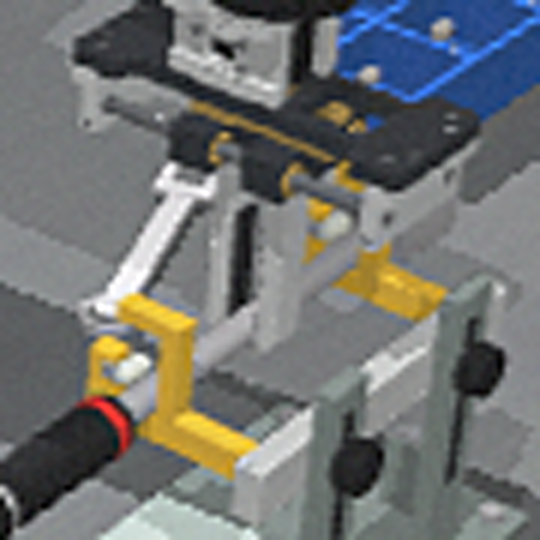

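Both white rollers now show above the tube: right at zoomed (130,368), left at (335,225). I'll ease the press and release with a partial opening, since the rail is close to the fingers.

```bash
python3 -m creep '[[[0,0,-0.02],0,0],[[0,0,-0.02],0,0.3],[[0,0,-0.02],0,0.4],[[0,0,-0.02],0,0.4],[[0,0,-0.02],0,0.4],[[0,0,-0.02],0,0.4],[[0,0,-0.02],0,0.4]]'
python3 -m creep '[[[0,0,-0.1],0,0.4],[[0,0,-0.3],0,0.4],[[0,0,-0.6],0,0.4],[[0,0,-0.9],0,0.4],[[0,0,-1.2],0,0.4],[[0,0,-1.6],0,0.4],[[0,0,-2],0,0.4],[[0,0,-2.4],0,0.4],[[0,0,-2.4],0,0.4],[[0,0,-2.4],0,0.4]]'
python3 - <<'E'
from h import *
c=snap('scene','scene7');snap('top','top7')
cv2.imwrite('pics/z7.png',cv2.resize(c['img'][110:200,345:435,::-1],None,fx=6,fy=6,interpolation=cv2.INTER_CUBIC))
P=cloud(c); r=P[...,:2]-T; s=r@RY; t=r@RX
for a in np.arange(-.1,.1,.02):
    k=(s>a)&(s<a+.02)&(abs(t)<.012)&(P[...,2]>.125)&(P[...,2]<.15)
    if k.sum()>5: print(round(a+.01,3),k.sum(),'z85 %.4f'%np.percentile(P[...,2][k],85),'t %.4f %.4f'%tuple(np.percentile(t[k],[5,95])))
o=telemetry.get_obs();print(o['time_s'],o['ee_pos'],o['force'])
E
```

```text
time_s: 19.5
ee_pos: [0.5584, 0.2151, 0.1413]
eef_rot: [-3.141, -0.0, 1.684]
force: [-0.5, -0.2, -0.0]
grip_width: 0.0377
time_s: 20.5
ee_pos: [0.5585, 0.2151, 0.2618]
eef_rot: [3.141, -0.0, 1.684]
force: [0.2, -0.1, -0.3]
grip_width: 0.038
-0.09 52 z85 0.1436 t -0.0087 0.0096
-0.07 11 z85 0.1461 t -0.0114 -0.0049
-0.05 18 z85 0.1392 t -0.0012 0.0076
-0.03 29 z85 0.1409 t -0.0049 0.0077
-0.01 31 z85 0.1412 t -0.0050 0.0068
0.01 29 z85 0.1419 t -0.0044 0.0071
0.03 26 z85 0.1413 t -0.0044 0.0074
0.05 27 z85 0.1416 t -0.0023 0.0076
0.07 46 z85 0.1432 t -0.0089 0.0106
0.09 10 z85 0.1432 t -0.0075 0.0107
20.6 [0.55817914 0.21502177 0.26058594] [-0.07412115  0.25829052 -0.78367603]
```

View pics/z7.png

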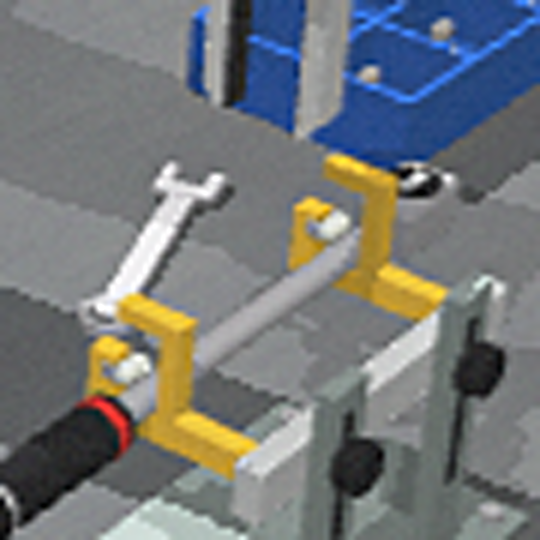

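The tube is at z≈0.133, level within noise, with both rollers over it. Friction could still hold one end a little high, so I'll press each side gently with closed fingertips, starting at y = +55 mm.

```bash
python3 -m creep '[[[0.2,0,0],0,0.2],[[0.5,0,0],0,0],[[0.8,0,0],0,0],[[1.0,0,0],0,0],[[1.1,0,0],0,0],[[1.1,0,0.3],0,0],[[1.1,0,0.7],0,0],[[1.1,0,1.1],0,0],[[1.1,0,1.5],0,0],[[1.1,0,1.8],0,0],[[1.1,0,1.9],0,0],[[1.1,0,1.9],0,0]]' 30
python3 -m creep '[[[0,0,0],0,0],[[0,0,0],0,0]]'
```

```text
time_s: 21.8
ee_pos: [0.5522, 0.2698, 0.1661]
eef_rot: [-3.141, 0.0, 1.684]
force: [-0.2, 0.5, 0.6]
grip_width: 0.0006
time_s: 22.0
ee_pos: [0.5527, 0.2699, 0.1674]
eef_rot: [3.14, -0.0, 1.684]
force: [0.6, -0.1, 1.0]
grip_width: 0.0004
```

```bash
python3 -m creep '[[[0,0,0.03],0,0],[[0,0,0.06],0,0],[[0,0,0.08],0,0],[[0,0,0.08],0,0]]'
python3 -m creep '[[[0,0,0.02],0,0],[[0,0,0.02],0,0]]'
python3 -m creep '[[[0,0,0.02],0,0],[[0,0,0.02],0,0]]'
```

```text
time_s: 22.4
ee_pos: [0.5522, 0.2697, 0.1622]
eef_rot: [-3.141, 0.0, 1.684]
force: [0.7, 0.6, -0.3]
grip_width: 0.0007
time_s: 22.6
ee_pos: [0.5523, 0.2697, 0.1613]
eef_rot: [-3.141, 0.0, 1.683]
force: [0.6, -0.2, 0.6]
grip_width: 0.0002
time_s: 22.8
ee_pos: [0.5523, 0.2697, 0.1603]
eef_rot: [-3.141, 0.0, 1.684]
force: [0.5, -0.3, 0.4]
grip_width: 0.0002
```

```bash
for i in 1; do
python3 -m creep '[[[0,0,0.01],0,0],[[0,0,0.01],0,0]]'
python3 -m creep '[[[0,0,0.01],0,0],[[0,0,0.01],0,0]]'
python3 -m creep '[[[0,0,0.01],0,0],[[0,0,0.01],0,0]]'; done
```

```text
time_s: 23.0
ee_pos: [0.5523, 0.2697, 0.1598]
eef_rot: [-3.142, 0.0, 1.684]
force: [-0.2, -0.5, -0.4]
grip_width: 0.0004
time_s: 23.2
ee_pos: [0.5523, 0.2697, 0.1597]
eef_rot: [3.141, -0.0, 1.684]
force: [-1.1, -0.3, 3.1]
grip_width: 0.0004
time_s: 23.4
ee_pos: [0.5524, 0.2698, 0.1596]
eef_rot: [3.141, -0.0, 1.684]
force: [-3.3, -1.2, 6.3]
grip_width: 0.0006
```

```bash
python3 -m creep '[[[0,0,0.01],0,0],[[0,0,0.01],0,0]]'
python3 -m creep '[[[0,0,-0.1],0,0],[[0,0,-0.2],0,0],[[0,0,-0.3],0,0],[[-0.5,0,-0.3],0,0],[[-1,0,-0.3],0,0],[[-1.5,0,-0.3],0,0],[[-2,0,-0.3],0,0],[[-2.2,0,-0.3],0,0],[[-2.2,0,-0.2],0,0],[[-2.2,0,-0.1],0,0],[[-2.2,0,-0.08],0,0],[[-2.2,0,-0.08],0,0]]'
```

```text
time_s: 23.6
ee_pos: [0.5524, 0.2698, 0.1595]
eef_rot: [3.141, -0.0, 1.684]
force: [-4.6, -2.7, 10.7]
grip_width: 0.0004
time_s: 24.8
ee_pos: [0.5644, 0.1613, 0.162]
eef_rot: [-3.141, -0.0, 1.685]
force: [-0.4, -0.6, 0.1]
grip_width: 0.0003
```

```bash
python3 -m creep '[[[0,0,0.02],0,0],[[0,0,0.04],0,0],[[0,0,0.04],0,0]]'
python3 -m creep '[[[0,0,0.01],0,0],[[0,0,0.01],0,0]]'
python3 -m creep '[[[0,0,0.01],0,0],[[0,0,0.01],0,0]]'
```

```text
time_s: 25.1
ee_pos: [0.5646, 0.1606, 0.1603]
eef_rot: [-3.141, 0.0, 1.684]
force: [-0.8, -0.5, -0.1]
grip_width: 0.0007
time_s: 25.3
ee_pos: [0.5647, 0.1604, 0.1599]
eef_rot: [-3.142, 0.0, 1.684]
force: [-0.5, 0.0, 0.9]
grip_width: 0.0001
time_s: 25.5
ee_pos: [0.5647, 0.1604, 0.1596]
eef_rot: [3.141, -0.0, 1.683]
force: [-1.0, 0.3, 1.9]
grip_width: 0.0004
```

```bash
python3 -m creep '[[[0,0,0.01],0,0],[[0,0,0.02],0,0],[[0,0,0.02],0,0]]'
python3 -m creep '[[[0,0,-0.2],0,0],[[0,0,-0.5],0,0],[[0,0,-1],0,0],[[0,0,-1.5],0,0],[[0,-0.5,-2],0,0],[[0,-1,-2.4],0,0],[[0,-1.6,-2.6],0,0],[[0,-2.2,-2.6],0,0],[[0,-2.8,-2.6],0,0],[[0,-3,-2.6],0,0],[[0,-3,-2.6],0,0]]'
python3 - <<'E'
from h import *
c=snap('scene','scene8');d=snap('top','top8')
a=cv2.resize(c['img'][110:200,345:435,::-1],None,fx=4.4,fy=4.4,interpolation=cv2.INTER_CUBIC)
b=cv2.resize(d['img'][140:230,185:275,::-1],None,fx=4.4,fy=4.4,interpolation=cv2.INTER_CUBIC)
cv2.imwrite('pics/z8.png',np.hstack([a,b]))
for n,c in(('s',c),('t',d)):
  P=cloud(c); r=P[...,:2]-T; s=r@RY; t=r@RX
  L=[]
  for a in np.arange(-.07,.07,.02):
    k=(s>a)&(s<a+.02)&(abs(t)<.012)&(P[...,2]>.125)&(P[...,2]<.15)
    if k.sum()>5: print(n,round(a+.01,3),k.sum(),'z85 %.4f'%np.percentile(P[...,2][k],85),'t %.4f %.4f'%tuple(np.percentile(t[k],[5,95])))
  k=(abs(t)<.04)&(P[...,2]>.105)&(P[...,2]<.16)&(abs(s)<.3); print('s ext',s[k].min(),s[k].max())
o=telemetry.get_obs();print(o['time_s'],o['ee_pos'],o['force'])
E
```

```text
time_s: 25.8
ee_pos: [0.5648, 0.1605, 0.1594]
eef_rot: [3.141, -0.0, 1.684]
force: [-3.8, -1.1, 9.9]
grip_width: 0.0001
time_s: 26.9
ee_pos: [0.4153, 0.1436, 0.2892]
eef_rot: [3.14, -0.0, 1.684]
force: [0.5, 0.3, -0.2]
grip_width: 0.0005
s -0.04 29 z85 0.1411 t -0.0020 0.0077
s -0.02 29 z85 0.1415 t -0.0048 0.0075
s 0.0 28 z85 0.1415 t -0.0062 0.0077
s 0.02 30 z85 0.1411 t -0.0038 0.0076
s 0.04 29 z85 0.1407 t -0.0058 0.0080
s 0.06 25 z85 0.1416 t -0.0028 0.0066
s 0.08 44 z85 0.1447 t -0.0113 0.0110
s ext -0.21876567258071108 0.154744239336397
t -0.06 45 z85 0.1410 t -0.0073 0.0072
t -0.04 49 z85 0.1413 t -0.0069 0.0060
t -0.02 51 z85 0.1414 t -0.0072 0.0058
t 0.0 52 z85 0.1416 t -0.0076 0.0069
t 0.02 50 z85 0.1413 t -0.0069 0.0064
t 0.04 49 z85 0.1410 t -0.0070 0.0063
t 0.06 52 z85 0.1408 t -0.0066 0.0076
t 0.08 43 z85 0.1453 t -0.0104 0.0098
s ext -0.21662941583106934 0.1526102249097708
27.0 [0.41641062 0.14364244 0.28863516] [-0.35505658 -0.83949166  0.4167078 ]
```

View pics/z8.png

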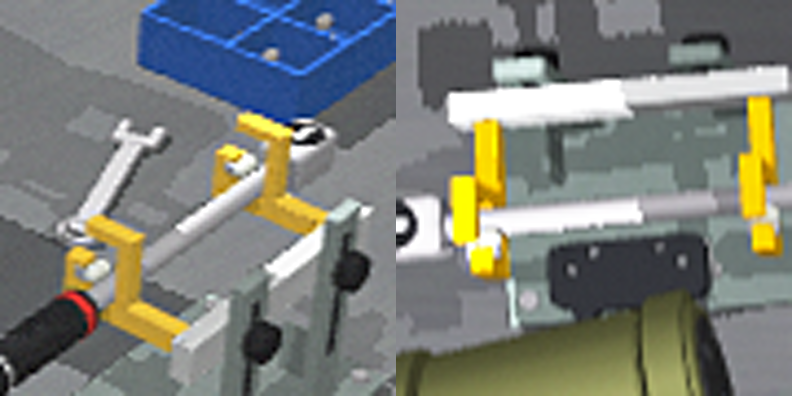

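View pics/scene8.png

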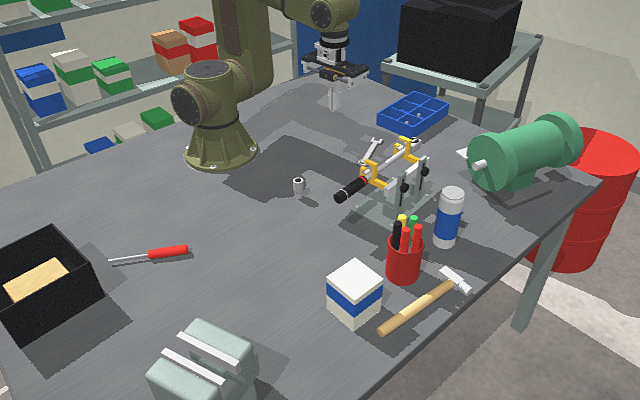

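The wrench hangs level in both hooks at scene (380,168). Both rollers sit over the tube, zoomed at (95,268) and (240,163). The arm is clear and the bystanders haven't moved.

```bash
python3 -c "
from station import ctrl; print(ctrl.hand_in())"
```

```text
the job is handed in; nothing more can be done
None
```

The torque wrench is on the rack, fully home in both hooks by all my checks, and I handed the job in at about 27 s; no verdict came back.

**What I did:**
- I gripped the wrench by the middle of its tube and lifted it.
- I felt for the lip tops to find the rail height. S came out at about 0.133 m, by touch and from the pictures.
- I brought the tube in under the beaks and lowered it along the back walls. The hand's highest reading was about 11 N net upward, or about 17 N of press with the wrench's weight.
- I let go, then pressed each side once with closed fingertips at about 10 N. Both sides were solid on the floor, at the same height within about 0.1 mm.

**Last checks:**
- **Height and level:** The tube's top is at about 0.141 m along its whole visible length in both cameras, so it is level.
- **Position:** Its middle is within about 2 mm of the throat centre. From the ends of the wrench, it is about 1 mm off centre along the tube.
- **Rollers:** Both show over the tube in the pictures. I had no direct reading of how far they are pushed back, so that rests on the pictures and the tube's height.
- **Surroundings:** The arm was clear of everything, and the other tools looked unmoved; I did not measure them.

No check failed. The only disagreement was 1–2 mm between the camera and arm positions, within the calibration, which the touches settled.

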